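# Put a freshly glued leather box under the pressing weight and set the pots in their places

### The job

The purple leather-covered box has just been glued: set it square on the middle of the dark wooden board, its long side along the board's long side, lay the plywood plate squarely on top of the box, and stand the steel weight on the middle of the plate. Stand the white glue pot (blue cap) on the cutting mat midway between the wooden board and the marble slab, and stand the red dye pot directly behind the marble slab, on the side away from the robot, in line with the slab's middle and with a gap of about 3 cm. Leave the green pot and the tan box where they are, and let everything go.

Things in the scene. Friction and masses are not known exactly. Their poses are not given: they have to be found in the camera images.
- mat: (all sizes in mm) dark green cutting mat with pale grid lines, 300 (x) by 420 (y), under 1 mm thick (it does not raise what stands on it), fixed. It lies at a different place and turn (up to about 0.2 rad) each time. Origin: its centre on the table top, exactly midway between board and slab; x points away from the robot, y along the row of board and slab, z up
- board: dark brown wooden pressing board, 100 (x) by 130 (y), 16 mm thick, fixed, on the mat, centre 120 from the mat's centre along the mat's y, to the left or the right of it. Origin: centre of its underside, at table height (its top is 16 above); x points away from the robot, y along its long side, z up
- slab: pale marble slab, 100 (x) by 130 (y), 20 mm thick, fixed, on the mat, centre 120 from the mat's centre on the other side from the board. Origin: centre of its underside, at table height; x points away from the robot (its back edge is at x = +50), y along its long side, z up
- purple_box: closed box covered in purple leather, white studs on top, 60 (x) by 80 (y), 36 mm high, 0.1 to 0.21 kg, loose, firm (it may be gripped across its 60 width). Origin: centre of its underside; y along its long side, z up
- caul: small bare plywood pressing plate, 56 (x) by 76 (y), 14 mm thick, 0.05 kg, loose, lying flat. Origin: centre of its underside; y along its long side, z up
- weight: round dark steel weight, 0.44 to 0.72 kg, loose, upright: cylinder 52 in diameter and 36 mm high, with a small brass knob 22 in diameter on a thin neck on top (50 high in all). Origin: centre of its underside; z up its axis
- glue_pot: white glue pot with blue cap, loose, upright round pot 70 mm tall: body 40 in diameter up to height 52, then a short neck and a cap 34 in diameter on top (from 56 to 70). Stands on the table. Origin: centre of its underside; z up its axis
- red_pot: red dye pot with red cap, loose, upright round pot 70 mm tall: body 40 in diameter up to height 52, then a short neck and a cap 34 in diameter on top (from 56 to 70). Stands on the table. Origin: centre of its underside; z up its axis
- green_pot: green dye pot with green cap, a look-alike to be left alone, loose, upright round pot 70 mm tall: body 40 in diameter up to height 52, then a short neck and a cap 34 in diameter on top (from 56 to 70). Stands on the table. Origin: centre of its underside; z up its axis
- tan_box: tan leather-covered box with brass studs, a look-alike to be left alone, loose, 60 (x) by 80 (y), 36 mm high. Origin: centre of its underside; y along its long side, z up
There are look-alikes about, which are no part of the job. Leave any pink look-alike of the red_pot alone.

How it is judged:
By the outcome, as a careful person would: the job done as asked, in the order asked, and still so for the second after the job is handed in, with the robot touching nothing.
It also fails if it takes over 120 s, if anything falls off the work surface, if the arm or the gripper's body presses on something with over 40 N, if the wrist force passes 120 N, or if a joint passes its speed limit or range.

### The arm

A 7-joint arm with a two-finger parallel gripper is mounted at the origin on the work surface. World frame = base frame: x ahead of the robot, y to its left, z up, the work surface at z = 0. Lengths are in m, angles in rad, forces in N, time in s.
With the tool pointing down it reaches from about 0.425 to 0.95 m from the base axis. Payload 4.7 kg.
Tool frame: the origin (TCP) lies at the very end of the fingers, on their centre line; the grasp point (between the pads) lies 19 mm behind it; z points along the fingers, y is the line along which they close (so a half turn about z gives the same grasp; the last joint's range is limited). The gripper opens to 87 mm and grips with 3 to 60 N. Pads are 19 mm wide; open, the fingers measure 117 mm over their backs; the gripper's body (75 mm by 190 mm) begins 51 mm behind the grasp point.
Start: joints at [-1.217, 0.469, -0.049, 1.532, 0.024, 1.141, -0.082], TCP at [0.252, 0.626, 0.223] pointing down, gripper open.
Joint ranges: [-2.59, 2.59], [-0.33, 1.99], [-1.39, 1.29], [0.1, 2.45], [-1.04, 4.18], [0.21, 1.99], [-2.66, 2.66]. Speed limits (rad/s): [2.57, 2.57, 3.14, 3.14, 3.14, 3.14, 3.14].

### API

Orientations are given as [roll, pitch, yaw] about the fixed x, y, z axes, in that order (R = Rz(yaw) Ry(pitch) Rx(roll)).
In Python, from workcell import * gives the robot as it stands.
- The arm moves only by the shell command python3 -m inch 'ROWS' [OPENING] [FORCE]. ROWS is JSON, a list of rows, each a list of 4 numbers: the shift along the world's x, y, z normalised to -1 to 1, where 1 is 0.04 m, then the turn about the world's z normalised to -1 to 1, where 1 is pi/2 rad. In form: [[dx, dy, dz, turn], ...]. A call has 1 to 12 rows; each row shifts and turns the commanded pose from where the row before left it; what a row does not reach is not made up. A row lasts 1/12 s, in which the tool goes at most 41.7 mm and 7.16 degrees, less where a joint would pass 70% of its speed; a pose out of reach is approached as far as the arm can. A call with a number of a shift or a turn outside -1 to 1 is refused whole. A call with a gripper value outside its range is refused whole. OPENING is the finger opening in mm, from 0 to 87, set as the call begins (- or left out, the last holds). The fingers move at their own pace and stop on an object; FORCE is the grip in N (left out, the last holds). Time passes only in rows, so rows that do not move let the fingers close. It gives the time, the measured TCP pose, the force, the opening and the grip force at its end, in the units of the state.
- get_state(): the state, without advancing time (a new reading comes with each control period).
- camera(name): name is "side" or "top"; returns a dict with "pixels" (400x640x3 uint8, red, green, blue), "range_z" (400x640 float32, m along the optical axis (not along the pixel's ray), 0 where there is no reading), "intrinsics" (3x3 intrinsics, pixels), "k1" (the pictures are not rectified: a ray, as slopes to the right and down, at radius r is drawn at 1 + k1 r^2 times it, then the intrinsics apply), "T" (4x4, takes a point from camera to world coordinates). Camera axes: x right, y down, z forward; pixel columns grow to the right and rows downward; lengths in m; the calibration is good to about 2 mm. A picture is of the moment at which its call begins.
- finish_job(): hands the job in; it is judged then, once.
The state is a dict: "time": time; "q": joint angles; "dq": joint speeds; "joint_efforts": joint torques, N m; "position": TCP position; "tool_rot": TCP orientation; "force": force on the tool from outside, world axes, zero at the start; "wrist_torque": the same for the moment, N m; "finger_gap": opening from 0.0 (shut) to 1.0 (fully open); "finger_force": force on a finger pad.
Only numpy, scipy, OpenCV 4.12 (cv2) and the standard library are available. Lean on these libraries where they do the work, as an engineer would, in place of code of your own. Each camera call takes 0.05 s, during which the arm holds its last target. There are 200 camera calls.

## Working session

There is one attempt and no reset: what is moved stays moved. The work goes in short steps, Python scripts to look and compute and a shell command to move; the robot and the scene stay as the last step left them, time stands still between calls to the robot, and variables do not carry over. Pictures are saved under pics/ and viewed, at most 14 in all, crops included, and the job is handed in when it is done.

```bash
ls; mkdir -p pics
cat > h.py <<'E'
from workcell import *
import numpy as np, cv2
def snap(n,f=None):
    c=camera(n)
    if f: cv2.imwrite('pics/'+f,c["pixels"][:,:,::-1])
    return c
def rays(c,uv):
    K=np.array(c["intrinsics"]);k=c["k1"]
    d=(np.asarray(uv,float).reshape(-1,2)-K[:2,2])/[K[0,0],K[1,1]]
    s=d.copy()
    for _ in range(20): s=d/(1+k*(s**2).sum(1,keepdims=True))
    return s
def onplane(c,uv,z):
    s=rays(c,uv);T=np.array(c["T"]);D=np.c_[s,np.ones(len(s))]@T[:3,:3].T;o=T[:3,3]
    return o+D*((z-o[2])/D[:,2])[:,None]
E
python3 - <<'E'
from h import *
for n in("top","side"):
    c=snap(n,n+"0.png");print(c["intrinsics"],c["k1"],np.round(c["T"],3))
    np.savez(n+"0.npz",**c)
print(get_state())
E
```

```text
pics
[[451.29130408   0.         319.61865071]
 [  0.         451.29130408 196.19051433]
 [  0.           0.           1.        ]] -0.07240866467207745 [[-0.017 -0.998  0.066  0.428]
 [-1.     0.018  0.019 -0.036]
 [-0.02  -0.066 -0.998  1.187]
 [ 0.     0.     0.     1.   ]]
[[511.92491727   0.         323.93963053]
 [  0.         511.92491727 201.47058536]
 [  0.           0.           1.        ]] -0.1490194234945187 [[ 0.999 -0.031  0.029  0.469]
 [-0.041 -0.532  0.846 -1.176]
 [-0.01  -0.846 -0.533  0.751]
 [ 0.     0.     0.     1.   ]]
{'time': 0.1, 'q': array([-1.21692975,  0.46937305, -0.04858472,  1.53357841,  0.02410876,
        1.14097757, -0.08231883]), 'dq': array([-0.00033058, -0.00233884,  0.00079019, -0.00415023, -0.00153869,
        0.00013011, -0.00066874]), 'joint_efforts': array([ 7.76504803e-04, -5.09170067e+01, -8.10586056e-02, -2.36828363e+01,
       -6.14527962e-02,  3.44238337e-02,  6.50849665e-05]), 'position': array([0.25190001, 0.62565887, 0.22159439]), 'tool_rot': array([-3.13984362e+00,  7.26282631e-05,  2.75883096e+00]), 'force': array([-1.606974  ,  0.32362123,  0.29156657]), 'wrist_torque': array([ 0.04383365,  0.03187913, -0.04003826]), 'finger_force': 0.0, 'finger_gap': 1.00303516041474}
```

View pics/top0.png

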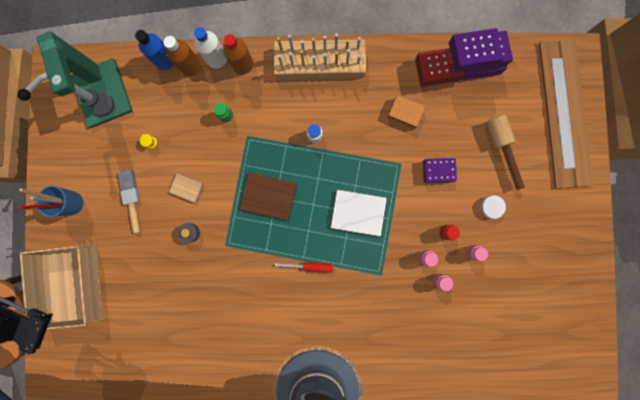

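View pics/side0.png

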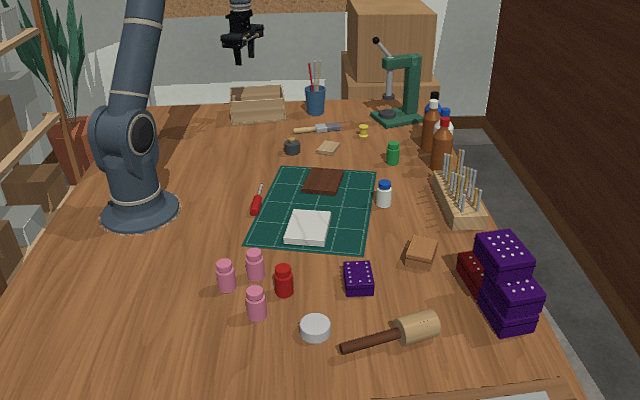

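The top view shows the board at (268,196), slab at (358,213), purple box (440,170), plywood plate (185,188), weight (186,233), glue pot (315,132) and red pot (450,232) with three pink pots next to it. The tan box is at (406,111) and the green pot at (223,112). The side view agrees.

```bash
cat >> h.py <<'E'
def cloud(c):
    h,w=c["range_z"].shape;v,u=np.mgrid[:h,:w]
    s=rays(c,np.c_[u.ravel(),v.ravel()]);z=c["range_z"].ravel()
    P=np.c_[s*z[:,None],z]@np.array(c["T"])[:3,:3].T+np.array(c["T"])[:3,3]
    return P.reshape(h,w,3)
# seed pixel, rough size px, height of top surface, colour tolerance
def blob(c,seed,z,r=45,lo=(8,40,40),hi=None,zmin=None):
    hsv=cv2.cvtColor(c["pixels"],cv2.COLOR_RGB2HSV).astype(int)
    u,v=seed;p=np.median(hsv[v-3:v+4,u-3:u+4].reshape(-1,3),0)
    d=np.abs(hsv-p);d[...,0]=np.minimum(d[...,0],180-d[...,0])
    m=(d<np.array(lo)).all(2)
    if zmin is not None: m&=cloud(c)[...,2]>zmin
    k=np.zeros_like(m);k[max(0,v-r):v+r,max(0,u-r):u+r]=1;m=(m&k).astype(np.uint8)
    m=cv2.morphologyEx(m,cv2.MORPH_CLOSE,np.ones((3,3)))
    n,l,st,ce=cv2.connectedComponentsWithStats(m)
    i=l[v,u] or 1+np.argmax(st[1:,4]); m=(l==i).astype(np.uint8)
    ct=max(cv2.findContours(m,cv2.RETR_EXTERNAL,cv2.CHAIN_APPROX_NONE)[0],key=cv2.contourArea)[:,0,:]
    P=onplane(c,ct,z)[:,:2]
    (x,y),(a,b),t=cv2.minAreaRect((P*1000).astype(np.float32))
    if a>b: t+=90   # t: direction of the short side
    t=(t+90)%180-90
    (cx,cy),rad=cv2.minEnclosingCircle((P*1000).astype(np.float32))
    return dict(c=(round(x,1),round(y,1)),size=(round(min(a,b),1),round(max(a,b),1)),short_deg=round(t,1),circ=(round(cx,1),round(cy,1),round(rad,1)))
E
python3 - <<'E'
from h import *
t=dict(np.load("top0.npz"));C=cloud(t)
for n,s,z,k in [("mat",(310,222),0,dict(r=110,lo=(15,120,90))),("board",(268,196),.016,dict(lo=(12,90,60))),("slab",(365,218),.020,dict(lo=(180,40,60))),
 ("purple",(443,172),.036,dict(lo=(20,120,80))),("caul",(185,188),.014,dict(r=25,lo=(8,45,50),zmin=.007)),("weight",(184,232),.036,dict(r=25,lo=(180,90,80),zmin=.02)),
 ("knob",(186,233),.05,dict(r=12)),("glue",(315,132),.07,dict(r=15,lo=(15,90,90))),("red",(450,231),.07,dict(r=16,lo=(8,60,90))),("green",(222,111),.07,dict(r=18,lo=(12,60,60))),("tan",(406,110),.036,dict(r=28,lo=(8,60,60),zmin=.02))]:
    u,v=s
    print(n,np.round(C[v,u]*1000),blob(t,s,z,**k))
o=[t["pixels"][y0:y0+130,x0:x0+130] for x0,y0 in((140,140),(255,60),(380,150))]
im=cv2.resize(np.hstack(o),None,fx=2,fy=2,interpolation=cv2.INTER_CUBIC);cv2.imwrite('pics/crop.png',im[:,:,::-1])
E
```

```text
mat [439.  13.  -0.] {'c': (485.2, 4.0), 'size': (297.1, 416.4), 'short_deg': -11.5, 'circ': (485.8, 3.8, 253.0)}
board [508. 121.  10.] {'c': (508.1, 121.6), 'size': (99.6, 130.5), 'short_deg': -14.0, 'circ': (508.3, 121.7, 78.9)}
slab [ 446. -130.   21.] {'c': (461.4, -113.5), 'size': (99.9, 128.9), 'short_deg': -10.4, 'circ': (461.0, -113.6, 80.2)}
purple [ 560. -332.   37.] {'c': (565.9, -323.8), 'size': (60.0, 82.5), 'short_deg': 1.7, 'circ': (565.7, -324.5, 48.5)}
caul [534. 342.  11.] {'c': (535.0, 340.9), 'size': (54.3, 75.9), 'short_deg': -22.3, 'circ': (535.3, 341.3, 44.1)}
weight [418. 333.  48.] {'c': (414.9, 334.0), 'size': (20.6, 21.1), 'short_deg': -0.7, 'circ': (415.5, 334.6, 11.3)}
knob [415. 327.  49.] {'c': (416.4, 330.8), 'size': (17.8, 18.2), 'short_deg': -0.7, 'circ': (416.3, 330.7, 9.8)}
glue [664.  -6.  67.] {'c': (668.2, -2.4), 'size': (27.6, 30.6), 'short_deg': 89.1, 'circ': (667.4, -3.2, 16.1)}
red [ 410. -336.   69.] {'c': (407.0, -340.5), 'size': (39.5, 39.8), 'short_deg': -1.8, 'circ': (410.0, -338.8, 22.9)}
green [722. 229.  71.] {'c': (724.7, 231.2), 'size': (32.4, 38.9), 'short_deg': -45.4, 'circ': (727.6, 229.3, 21.4)}
tan [ 724. -242.   34.] {'c': (725.5, -245.1), 'size': (64.1, 80.5), 'short_deg': -23.6, 'circ': (724.3, -245.6, 49.2)}
```

View pics/crop.png

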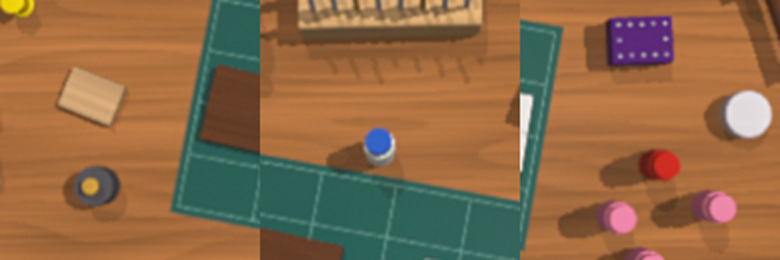

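The crops confirm the identities: the plain plywood plate, the purple box with white studs, and the plain red pot among the pinks. I'll refine angles and centres before moving.

```bash
cat >> h.py <<'E'
def rect(c,seed,z,r=45,lo=(8,40,40),zmin=None):
    """contour -> plane -> fitLine on each of 4 sides: centre, short-side angle, sizes"""
    hsv=cv2.cvtColor(c["pixels"],cv2.COLOR_RGB2HSV).astype(int);u,v=seed
    p=np.median(hsv[v-3:v+4,u-3:u+4].reshape(-1,3),0);d=np.abs(hsv-p);d[...,0]=np.minimum(d[...,0],180-d[...,0])
    m=(d<np.array(lo)).all(2)
    if zmin is not None: m&=cloud(c)[...,2]>zmin
    k=np.zeros_like(m);k[max(0,v-r):v+r,max(0,u-r):u+r]=1
    m=cv2.morphologyEx((m&k).astype(np.uint8),cv2.MORPH_CLOSE,np.ones((3,3)))
    ct=max(cv2.findContours(m,cv2.RETR_EXTERNAL,cv2.CHAIN_APPROX_NONE)[0],key=cv2.contourArea)[:,0,:]
    P=(onplane(c,ct,z)[:,:2]*1000).astype(np.float32)
    (x,y),(a,b),t=cv2.minAreaRect(P)
    if a>b:t+=90;a,b=b,a
    t=np.radians((t+90)%180-90);out=[]
    for _ in range(3):
        e=np.array([[np.cos(t),np.sin(t)],[-np.sin(t),np.cos(t)]]);Q=(P-[x,y])@e.T;off=[];sl=[]
        for ax,h,g in((0,a/2,b/2),(1,b/2,a/2)):
            for s in(1,-1):
                k=(np.abs(Q[:,ax]*s-h)<5)&(np.abs(Q[:,1-ax])<g-7)
                vx,vy,x0,y0=cv2.fitLine(Q[k].astype(np.float32),cv2.DIST_HUBER,0,.01,.01).ravel()
                D=(vx,vy);O=(x0,y0);q=D[ax]/D[1-ax];off.append(O[ax]-q*O[1-ax]);sl.append((-q if ax==0 else q))
        dc=np.array([(off[0]+off[1])/2,(off[2]+off[3])/2])@e;x+=dc[0];y+=dc[1];a,b=off[0]-off[1],off[2]-off[3]
        t+=(b*(sl[0]+sl[1])+a*(sl[2]+sl[3]))/(2*(a+b))
    return np.round([x,y,np.degrees(t),a,b],1),np.round(np.degrees(sl),1)
def topdisc(c,seed,zlo,r=20):
    C=cloud(c);u,v=seed;P=C[v-r:v+r,u-r:u+r].reshape(-1,3)*1000;P=P[P[:,2]>zlo]
    (x,y),rad=cv2.minEnclosingCircle(P[:,:2].astype(np.float32));return np.round([*P.mean(0),x,y,rad,len(P)],1)
E
python3 - <<'E'
from h import *
t=dict(np.load("top0.npz"));s=dict(np.load("side0.npz"))
for n,p,z,k in [("board",(268,196),.016,dict(lo=(12,90,60))),("slab",(365,218),.020,dict(lo=(180,40,60))),
 ("purple",(443,172),.036,dict(lo=(20,120,80))),("caul",(185,188),.014,dict(r=25,lo=(8,45,50),zmin=.007))]: print(n,*rect(t,p,z,**k))
for n,a,b,z in [("weight",(186,233),(292,147),25),("glue",(315,132),(384,187),60),("red",(450,231),(283,272),60),("green",(222,111),(393,148),60)]:
    print(n,topdisc(t,a,z),topdisc(s,b,z,14))
E
```

```text
board [508.1 121.6 -14.   97.1 127.9] [-0.1  0.1  0.1 -0.1]
slab [ 461.2 -113.5  -10.5   97.   126.4] [ 0.2 -0.  -0.  -0.1]
purple [ 5.661e+02 -3.233e+02 -1.000e-01  5.780e+01  8.030e+01] [ 2.7 -0.4 -1.4  0.2]
caul [534.9 340.7 -21.8  52.2  73.5] [-0.3  0.6 -0.2 -0.2]
weight [416.  325.5  48.7 418.8 159.7 195.7 326. ] [ 421.   264.8   62.4  450.6 -411.5  764.6  137. ]
glue [658.9  -4.  106.3 555.7 -17.3 129.4 152. ] [ 667.1  -21.5   74.   568.6 -581.2  603.   102. ]
red [ 407.9 -330.4  111.6  413.8 -197.   161.7  159. ] [ 410.6 -363.9   78.9  436.  -752.2  424.9  181. ]
green [713.9 220.3 125.9 586.1 104.8 212.  158. ] [ 712.9  131.3  115.1  600.2 -461.1  726.8   72. ]
```

```bash
python3 -m inch '[[1,-1,0,-0.07],[1,-1,0,-0.07],[1,-1,0,-0.07],[1,-1,0,-0.07],[1,-1,0,-0.07],[0.5,-1,0,-0.07],[0.5,-1,0,-0.07],[0.5,-1,0,-0.07],[0,-1,0,-0.07],[0,-1,0,-0.07],[0,-1,0,0],[0,-1,0,0]]' 87
```

```text
time: 1.1
position: [0.4548, 0.205, 0.2222]
tool_rot: [-3.141, 0.0, 1.659]
force: [0.6, -0.4, 1.2]
finger_gap: 1.0
finger_force: 0.0
```

```bash
python3 -m inch '[[0.5,-1,0,-0.03],[0.5,-1,0,-0.03],[0.5,-1,0,0],[0.5,-1,0,0],[0.5,-1,0,0],[0.3,-1,0,0],[0,-1,0,0],[0,-1,0,0],[0,-1,0,0],[0,-1,0,0],[0,-1,0,0],[0,-1,0,0]]'; python3 -m inch '[[0,-1,0,0],[0,0,0,0],[0,0,0,0]]'
python3 - <<'E'
from h import *
t=dict(np.load("top0.npz"));s=dict(np.load("side0.npz"))
def disc(c,p,lo,hi,r):
    C=cloud(c);u,v=p;P=C[v-r:v+r,u-r:u+r].reshape(-1,3)*1000;P=P[(P[:,2]>lo)&(P[:,2]<hi)];m=np.median(P,0)
    P=P[np.hypot(*(P-m)[:,:2].T)<32];a=np.percentile(P,[3,97],axis=0)
    return np.round([*np.median(P,0)[:2],*a.mean(0)[:2],*(a[1]-a[0])[:2]],1)
for n,a,b,lo,hi in [("weight",(186,233),(292,147),30,56),("knob",(186,233),(292,147),44,56),("glue",(315,132),(384,187),60,76),("red",(450,231),(283,272),60,76)]:
    print(n,disc(t,a,lo,hi,18),disc(s,b,lo,hi,18))
E
```

```text
time: 2.1
position: [0.5599, -0.2608, 0.2222]
tool_rot: [-3.141, -0.001, 1.565]
force: [1.2, -0.1, 0.4]
finger_gap: 1.0
finger_force: 0.0
time: 2.35
position: [0.5589, -0.3025, 0.2221]
tool_rot: [-3.14, 0.001, 1.559]
force: [1.3, 0.6, -0.5]
finger_gap: 1.0
finger_force: 0.0
weight [415.2 328.8 415.8 330.   43.   46.1] [420.1 320.7 418.5 322.1  41.8  39.5]
knob [417.6 330.4 416.4 330.5  17.9  19.7] [420.3 325.2 419.4 324.9  17.3  22.5]
glue [665.9  -3.4 667.   -2.5  29.8  27.7] [669.1 -11.1 669.1  -8.   30.4  29.9]
red [ 407.  -342.6  407.  -342.7   29.4   30.4] [ 410.2 -351.1  409.6 -348.5   30.3   30.3]
```

```bash
python3 -m inch '[[0.175,-0.52,0,0.01],[0,0,-1,0],[0,0,-1,0],[0,0,-1,0],[0,0,0,0]]'
python3 - <<'E'
from h import *
c=snap("side");cv2.imwrite('pics/a.png',cv2.resize(c["pixels"][180:330,280:440],None,fx=3,fy=3)[:,:,::-1])
E
```

```text
time: 2.77
position: [0.5632, -0.3141, 0.0942]
tool_rot: [-3.128, -0.009, 1.584]
force: [-0.8, 1.1, -0.8]
finger_gap: 1.0
finger_force: 0.0
```

View pics/a.png

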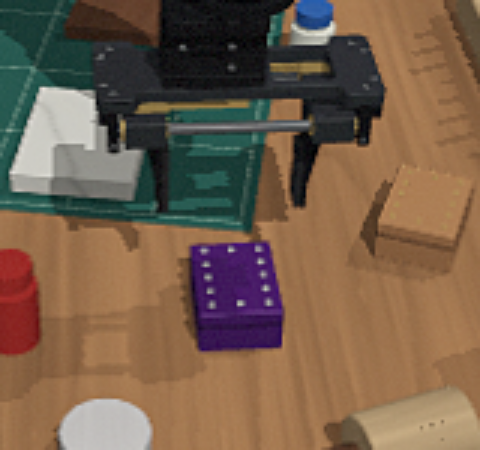

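Fingers straddle the purple box (crop centre 238,295) with closing line across its 60 mm width.

```bash
python3 -m inch '[[0,-0.2,-1,0],[0,0,-0.8,0],[0,0,-0.2,0],[0,0,0,0],[0,0,0,0]]'
```

```text
time: 3.23
position: [0.5692, -0.3282, 0.025]
tool_rot: [3.139, 0.001, 1.582]
force: [-0.0, -0.4, 0.8]
finger_gap: 1.003
finger_force: 0.0
```

```bash
python3 -m inch '[[0,0.12,-0.3,0],[0,0,-0.1,0],[0,0,0,0],[0,0,0,0]]'; python3 -m inch '[[0,0,0,0],[0,0,0,0],[0,0,0,0],[0,0,0,0],[0,0,0,0],[0,0,0,0],[0,0,0,0]]' 40 25
```

```text
time: 3.57
position: [0.5677, -0.3229, 0.007]
tool_rot: [3.141, 0.0, 1.581]
force: [-0.0, -0.6, 0.4]
finger_gap: 1.004
finger_force: 0.0
time: 4.15
position: [0.5675, -0.3233, 0.0067]
tool_rot: [3.141, 0.0, 1.581]
force: [-0.3, 0.1, 0.4]
finger_gap: 0.685
finger_force: 25.0
```

```bash
python3 -m inch '[[0,0,1,0],[0,0,1,0],[0,0.5,0.2,0],[0,1,0,-0.05],[-0.5,1,0,-0.05],[-0.5,1,0,-0.06],[-0.5,1,0,0],[0,1,0,0],[0,1,0,0],[0,1,0,0],[0,1,0,0],[0,1,0,0]]'; python3 -m inch '[[0,1,0,0],[0,0.5,0,0],[0,0,0,0],[0,0,0,0],[0,0,0,0]]'
```

```text
time: 5.15
position: [0.511, 0.0505, 0.0946]
tool_rot: [-3.142, -0.0, 1.329]
force: [0.6, -0.7, -1.0]
finger_gap: 0.688
finger_force: 25.0
time: 5.57
position: [0.5113, 0.1075, 0.0945]
tool_rot: [-3.142, 0.001, 1.328]
force: [0.0, -0.3, -1.3]
finger_gap: 0.686
finger_force: 25.0
```

```bash
python3 -m inch '[[-0.08,0.35,-0.7,0],[0,0,-0.6,0],[0,0,0,0],[0,0,0,0],[0,0,0,0]]'
python3 - <<'E'
from h import *
c=snap("top","t1.png");s=snap("side","s1.png")
E
```

```text
time: 5.98
position: [0.5093, 0.1209, 0.0435]
tool_rot: [3.14, 0.0, 1.326]
force: [-0.3, 0.4, -1.0]
finger_gap: 0.689
finger_force: 25.0
```

```bash
python3 -m inch '[[-0.03,0.02,-0.3,0],[0,0,-0.2,0],[0,0,0,0],[0,0,0,0],[0,0,0,0]]';  python3 -m inch '[[0,0,-0.02,0],[0,0,0,0],[0,0,0,0]]'
```

```text
time: 6.5
position: [0.5073, 0.1233, 0.0229]
tool_rot: [3.141, -0.0, 1.329]
force: [-0.4, 0.4, -1.9]
finger_gap: 0.688
finger_force: 25.0
time: 6.75
position: [0.5074, 0.1233, 0.0224]
tool_rot: [3.141, -0.001, 1.329]
force: [-1.4, 0.0, 5.1]
finger_gap: 0.686
finger_force: 25.0
```

```bash
python3 -m inch '[[0,0,0,0],[0,0,0,0],[0,0,0,0],[0,0,0,0],[0,0,0.5,0],[0,0,1,0],[0,0,1,0],[0,0,1,0]]' 87; python3 -m inch '[[0,1,0,0],[0,1,0,0],[0,1,0,0],[0,1,0,0],[0,1,0,0],[0,0,0,0],[0,0,0,0],[0,0,0,0]]';python3 - <<'E'
from h import *
c=snap("top","t2.png");np.savez("t2.npz",**c)
print(rect(c,(268,196),.052,r=40,lo=(20,150,90)))
E
```

```text
time: 7.42
position: [0.5066, 0.123, 0.1629]
tool_rot: [-3.141, 0.001, 1.329]
force: [1.5, 1.1, 0.2]
finger_gap: 0.997
finger_force: 0.0
time: 8.08
position: [0.507, 0.3226, 0.1613]
tool_rot: [3.142, 0.001, 1.329]
force: [0.6, 0.7, 0.2]
finger_gap: 1.001
finger_force: 0.0
(array([505.4, 119.1, -13.4,  58.9,  81.1]), array([-0.3,  0.2, -0.1,  0.3], dtype=float32))
```

View pics/t2.png

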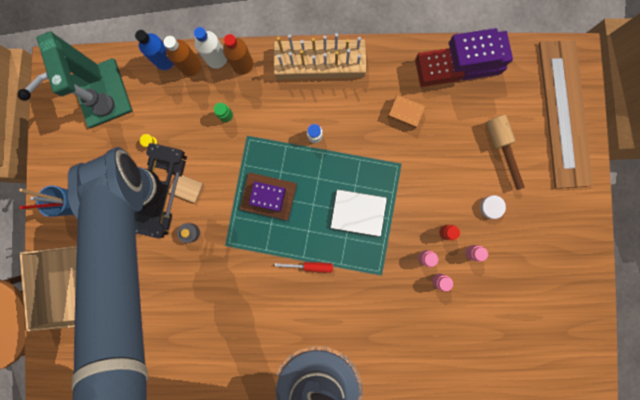

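The box sits near the board's middle (px 267,196), measured within about 1.5 mm of centre and 0.6° of square, allowing for its visible side faces. The plate (px 186,188) is next.

```bash
python3 -m inch '[[0.7,0.45,0,-0.05],[0,0,-1,-0.04],[0,0,-1,0],[0,0,-1,0],[0,0,0,0],[0,0,0,0],[0,0,0,0]]'
python3 - <<'E'
from h import *
c=dict(np.load("t2.npz"))
for v in(60,35,25): print(rect(c,(268,200),.052,r=40,lo=(20,150,v)))
E
```

```text
time: 8.72
position: [0.5371, 0.3407, 0.044]
tool_rot: [3.139, -0.002, 1.186]
force: [1.4, 0.3, 0.3]
finger_gap: 0.994
finger_force: 0.0
(array([505.9, 119.2, -13.8,  58.4,  81.1]), array([ 0.3, -0.3, -0.4,  0.4], dtype=float32))
(array([506.5, 119.7, -13.9,  57.5,  77.2]), array([ 0.3,  0.1, -1. , -0. ], dtype=float32))
(array([506.2, 120. , -13.8,  55.5,  75.9]), array([ 0.9, -0.1, -0.6, -0.5], dtype=float32))
```

```bash
python3 -m inch '[[-0.03,0,-0.6,0],[0,0,-0.3,0],[0,0,-0.11,0],[0,0,0,0],[0,0,0,0]]'; python3 -m inch '[[0,0,0,0],[0,0,0,0],[0,0,0,0],[0,0,0,0],[0,0,0,0],[0,0,0,0],[0,0,0,0]]' 35 20
```

```text
time: 9.13
position: [0.5347, 0.3417, 0.0026]
tool_rot: [3.141, -0.001, 1.188]
force: [0.0, 0.2, 0.2]
finger_gap: 1.003
finger_force: 0.0
time: 9.72
position: [0.534, 0.3414, 0.0015]
tool_rot: [3.141, -0.0, 1.188]
force: [-0.1, 0.8, 1.3]
finger_gap: 0.641
finger_force: 20.0
```

```bash
python3 -m inch '[[0,0,1,0],[0,0,1,0],[0,0,0.5,0],[0,-0.5,0,0.05],[-0.35,-1,0,0.04],[-0.35,-1,0,0],[0,-1,0,0],[0,-1,0,0],[0,-1,0,0],[0,0,0,0],[0,0,0,0],[0,0,0,0]]'; python3 -m inch '[[0,0,-0.5,0],[0,0,0,0],[0,0,0,0],[0,0,0,0]]'
```

```text
time: 10.72
position: [0.5065, 0.1232, 0.1014]
tool_rot: [-3.142, -0.001, 1.329]
force: [0.1, 0.6, -0.4]
finger_gap: 0.642
finger_force: 20.0
time: 11.05
position: [0.5065, 0.1239, 0.0815]
tool_rot: [-3.142, 0.0, 1.331]
force: [-1.0, -0.3, -0.5]
finger_gap: 0.639
finger_force: 20.0
```

```bash
python3 -m inch '[[0.02,-0.06,-0.4,0],[0,0,-0.25,0],[0,0,0,0],[0,0,0,0],[0,0,0,0]]'; python3 -m inch '[[0,0,-0.03,0],[0,0,0,0],[0,0,0,0]]'
```

```text
time: 11.47
position: [0.5076, 0.1206, 0.0558]
tool_rot: [3.141, -0.0, 1.33]
force: [-0.1, 0.2, -0.1]
finger_gap: 0.642
finger_force: 20.0
time: 11.72
position: [0.5074, 0.1205, 0.0545]
tool_rot: [3.141, -0.0, 1.329]
force: [-0.3, 0.2, 0.3]
finger_gap: 0.641
finger_force: 20.0
```

```bash
python3 -m inch '[[0,0,-0.03,0],[0,0,0,0],[0,0,0,0]]'; python3 -m inch '[[0,0,0,0],[0,0,0,0],[0,0,0,0],[0,0,0,0],[0,0,0.5,0],[0,0,1,0],[0,0,1,0]]' 80; python3 -m inch '[[0,1,0,0],[-0.4,1,0,0],[-0.4,1,0,0],[-0.5,1,0,0],[-1,1,0,0],[0,0,0,0],[0,0,0,0],[0,0,0,0]]' 87;python3 - <<'E'
from h import *
c=snap("top","t3.png");np.savez("t3.npz",**c);s=snap("side")
print(rect(c,(268,196),.066,r=40,lo=(8,60,60),zmin=.055))
im=np.hstack([c["pixels"][130:280,100:360],s["pixels"][120:270,240:440]]);cv2.imwrite('pics/b.png',cv2.resize(im,None,fx=1.7,fy=1.7)[:,:,::-1])
E
```

```text
time: 11.97
position: [0.5075, 0.1205, 0.0534]
tool_rot: [3.141, -0.001, 1.329]
force: [-1.2, -0.4, 4.1]
finger_gap: 0.638
finger_force: 20.0
time: 12.55
position: [0.5058, 0.1197, 0.1528]
tool_rot: [-3.139, 0.003, 1.329]
force: [1.7, 1.2, -0.7]
finger_gap: 0.915
finger_force: 0.0
time: 13.22
position: [0.4283, 0.304, 0.1529]
tool_rot: [3.141, 0.001, 1.33]
force: [1.2, -0.2, -0.7]
finger_gap: 1.002
finger_force: 0.0
(array([506.9, 120.3, -14.4,  52.2,  73.4]), array([-0. , -0. ,  0. ,  1.2], dtype=float32))
```

View pics/b.png

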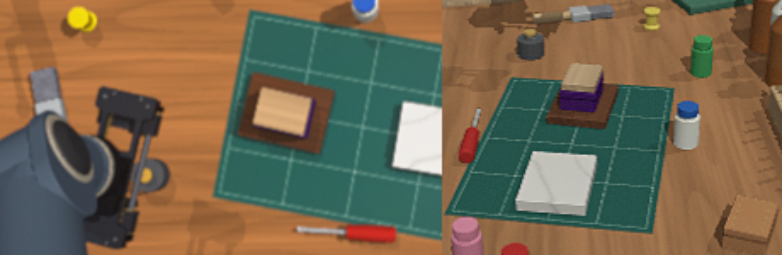

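Plate is square on the box (crop 285,110), measured at (506.9,120.3), and the stack is centred on the board. The weight is at crop (148,176) beside the gripper.

```bash
python3 -m inch '[[-0.3,0.66,0,0],[0,0,-1,0],[0,0,-1,0],[0,0,0,0],[0,0,0,0],[0,0,0,0]]'
```

```text
time: 13.82
position: [0.4181, 0.3302, 0.0745]
tool_rot: [3.14, -0.001, 1.327]
force: [0.7, -0.5, 0.3]
finger_gap: 1.001
finger_force: 0.0
```

```bash
python3 -m inch '[[-0.04,0,-0.8,0],[0,0,-0.6,0],[0,0,-0.3,0],[0,0,0,0],[0,0,0,0],[0,0,0,0]]';python3 -m inch '[[0,0,0,0],[0,0,0,0],[0,0,0,0],[0,0,0,0],[0,0,0,0],[0,0,0,0],[0,0,0,0],[0,0,0,0]]' 30 50
```

```text
time: 14.32
position: [0.4161, 0.3316, 0.0069]
tool_rot: [3.14, -0.003, 1.329]
force: [0.1, 0.5, 1.0]
finger_gap: 1.001
finger_force: 0.0
time: 14.98
position: [0.415, 0.3309, 0.0051]
tool_rot: [3.141, -0.0, 1.329]
force: [0.1, 0.4, 0.6]
finger_gap: 0.592
finger_force: 50.0
```

```bash
python3 -m inch '[[0,0,0.5,0],[0,0,1,0],[0,0,1,0],[0,0,0.4,0],[0.5,-0.5,0,0],[0.6,-0.9,0,0],[0.6,-1,0,0],[0.4,-1,0,0],[0.2,-1,0,0],[0,-0.8,0,0],[0,0,0,0],[0,0,0,0]]'; python3 -m inch '[[0,0,0,0],[0,0,0,0],[0,0,0,0]]'
```

```text
time: 15.98
position: [0.5014, 0.1269, 0.1202]
tool_rot: [-3.139, 0.002, 1.324]
force: [0.3, 0.6, -4.9]
finger_gap: 0.585
finger_force: 50.0
time: 16.23
position: [0.5021, 0.1315, 0.1206]
tool_rot: [-3.141, 0.0, 1.333]
force: [-0.4, 0.5, -4.6]
finger_gap: 0.585
finger_force: 50.0
```

```bash
python3 -m inch '[[0.13,-0.27,0,0],[0,0,-0.5,0],[0,0,-0.4,0],[0,0,0,0],[0,0,0,0],[0,0,0,0]]'
```

```text
time: 16.73
position: [0.5083, 0.1197, 0.0855]
tool_rot: [3.141, -0.001, 1.331]
force: [0.0, 0.2, -5.0]
finger_gap: 0.585
finger_force: 50.0
```

```bash
python3 -m inch '[[-0.02,0.02,-0.25,0],[0,0,-0.08,0],[0,0,0,0],[0,0,0,0],[0,0,0,0]]'; python3 -m inch '[[0,0,-0.03,0],[0,0,0,0],[0,0,0,0]]'
```

```text
time: 17.15
position: [0.507, 0.1197, 0.0719]
tool_rot: [3.141, -0.0, 1.329]
force: [0.3, 0.4, -4.1]
finger_gap: 0.586
finger_force: 50.0
time: 17.4
position: [0.5073, 0.1198, 0.071]
tool_rot: [3.141, -0.001, 1.329]
force: [-1.6, -0.8, 0.9]
finger_gap: 0.589
finger_force: 50.0
```

```bash
python3 -m inch '[[0,0,0,0],[0,0,0,0],[0,0,0,0],[0,0,0,0],[0,0,0.4,0],[0,0,1,0],[0,0,1,0],[0,0,0.8,0],[1,-0.8,0,0],[1,-0.8,0,0],[1,-0.8,0,0],[1,-0.7,0,0]]' 80; python3 -m inch '[[0,0,0,0],[0,0,0,0],[0,0,0,0]]';python3 - <<'E'
from h import *
c=snap("top");np.savez("t4.npz",**c);s=snap("side")
C=cloud(c)[150:240,220:320].reshape(-1,3)*1000
for lo,hi in((96,107),(107,125)):
    P=C[(C[:,2]>lo)&(C[:,2]<hi)];print(len(P),np.round(np.median(P,0)),np.round(np.percentile(P,[3,97],axis=0).mean(0)))
im=np.hstack([c["pixels"][90:270,200:430],s["pixels"][80:260,260:480]]);cv2.imwrite('pics/c.png',cv2.resize(im,None,fx=1.7,fy=1.7)[:,:,::-1])
E
```

```text
time: 18.4
position: [0.6399, 0.0168, 0.1991]
tool_rot: [3.141, -0.001, 1.33]
force: [0.9, 0.9, 0.7]
finger_gap: 0.922
finger_force: 0.0
time: 18.65
position: [0.6381, 0.0181, 0.1979]
tool_rot: [-3.14, -0.0, 1.329]
force: [0.3, 0.7, -0.4]
finger_gap: 0.918
finger_force: 0.0
  return _methods._mean(a, axis=axis, dtype=dtype,
  ret = um.true_divide(
Traceback (most recent call last):
IndexError: index -1 is out of bounds for axis 0 with size 0
```

```bash
python3 -m inch '[[0.73,-0.55,0,0],[0,0,-1,0],[0,0,-1,0],[0,0,-0.9,0],[0,0,0,0],[0,0,0,0],[0,0,0,0]]' 87;python3 - <<'E'
from h import *
s=snap("side");c=snap("top")
im=np.hstack([c["pixels"][90:270,200:430],s["pixels"][80:260,260:480]]);cv2.imwrite('pics/c.png',cv2.resize(im,None,fx=1.7,fy=1.7)[:,:,::-1])
E
```

```text
time: 19.33
position: [0.6692, -0.0036, 0.085]
tool_rot: [3.138, -0.001, 1.331]
force: [0.1, 0.4, 0.3]
finger_gap: 1.002
finger_force: 0.0
```

View pics/c.png

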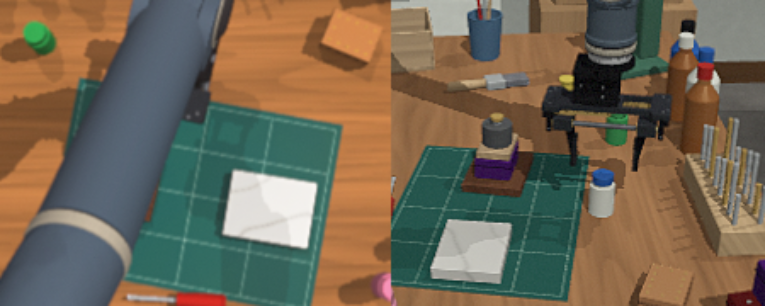

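The stack (plate, box, weight at crop 497,135) stands well in the side view. The top view is blocked by the arm. The fingers straddle the glue pot at crop (601,192), so I'll go down and grip it.

```bash
python3 -m inch '[[-0.03,-0.03,-0.7,0],[0,0,-0.6,0],[0,0,-0.3,0],[0,0,0,0],[0,0,0,0],[0,0,0,0]]';python3 -m inch '[[0,0,0,0],[0,0,0,0],[0,0,0,0],[0,0,0,0],[0,0,0,0],[0,0,0,0],[0,0,0,0],[0,0,0,0],[0,0,0,0]]' 20 20
```

```text
time: 19.93
position: [0.6683, -0.0056, 0.0206]
tool_rot: [3.138, -0.001, 1.329]
force: [-0.1, 0.2, -0.0]
finger_gap: 0.999
finger_force: 0.0
time: 20.68
position: [0.6668, -0.0054, 0.0185]
tool_rot: [3.141, 0.0, 1.329]
force: [0.2, 0.4, -0.1]
finger_gap: 0.453
finger_force: 20.0
```

```bash
python3 -m inch '[[0,0,1,0],[0,0,1,0],[-0.5,0,0,0.02],[-1,0,0,0],[-1,0.1,0,0],[-1,0.1,0,0],[-0.7,0,0,0],[-0.3,0,0,0],[0,0,0,0],[0,0,0,0],[0,0,0,0]]'
```

```text
time: 21.6
position: [0.4882, 0.0027, 0.099]
tool_rot: [3.14, -0.0, 1.361]
force: [0.8, -0.3, -0.8]
finger_gap: 0.459
finger_force: 20.0
```

```bash
python3 -m inch '[[-0.08,0.03,-0.8,0],[0,0,-0.7,0],[0,0,-0.3,0],[0,0,-0.15,0],[0,0,0,0],[0,0,0,0],[0,0,0,0]]'; python3 -m inch '[[0,0,-0.02,0],[0,0,0,0],[0,0,0,0]]'
```

```text
time: 22.18
position: [0.4848, 0.0036, 0.0213]
tool_rot: [3.139, -0.0, 1.361]
force: [0.3, -0.9, -0.8]
finger_gap: 0.454
finger_force: 20.0
time: 22.43
position: [0.4839, 0.004, 0.0203]
tool_rot: [3.141, -0.001, 1.361]
force: [-0.8, 0.2, 0.0]
finger_gap: 0.455
finger_force: 20.0
```

```bash
python3 -m inch '[[0,0,-0.04,0],[0,0,0,0],[0,0,0,0]]'; python3 -m inch '[[0,0,0,0],[0,0,0,0],[0,0,0,0],[0,0,0,0],[0,0,1,0],[0,0,1,0],[0,0,1,0],[0,-0.6,0.2,0],[0,-1,0,0.06],[0,-1,0,0.06],[0,-1,0,0.06],[-0.2,-1,0,0.06]]' 65; python3 -m inch '[[-0.3,-1,0,0],[-0.4,-1,0,0],[-0.4,-0.7,0,0],[0,-0.4,0,0],[0,0,0,0],[0,0,0,0],[0,0,0,0]]'
python3 - <<'E'
from h import *
t=dict(np.load("top0.npz"))
for p in((430,258),(479,252),(445,282)): print(blob(t,p,.07,r=14,lo=(10,70,25)))
for z in((.07),): print(blob(t,(450,231),z,r=14,lo=(8,60,40)))
c=snap("top","t5.png");np.savez("t5.npz",**c)
s=snap("side");im=np.hstack([c["pixels"][90:300,200:490],s["pixels"][110:320,200:440]]);cv2.imwrite('pics/d.png',cv2.resize(im,None,fx=1.5,fy=1.5)[:,:,::-1])
E
```

```text
time: 22.68
position: [0.4838, 0.0039, 0.0183]
tool_rot: [3.141, -0.0, 1.361]
force: [0.8, 0.2, 0.4]
finger_gap: 0.455
finger_force: 20.0
time: 23.68
position: [0.4766, -0.1817, 0.1466]
tool_rot: [3.14, 0.001, 1.744]
force: [1.7, -1.0, 0.2]
finger_gap: 0.748
finger_force: 0.0
time: 24.27
position: [0.4324, -0.3015, 0.1459]
tool_rot: [-3.141, -0.001, 1.739]
force: [0.3, 0.3, 0.0]
finger_gap: 0.748
finger_force: 0.0
{'c': (341.7, -287.7), 'size': (29.5, 29.7), 'short_deg': 43.4, 'circ': (342.6, -287.6, 16.8)}
{'c': (353.8, -411.1), 'size': (30.0, 34.5), 'short_deg': 88.1, 'circ': (353.9, -408.6, 19.2)}
{'c': (282.3, -321.9), 'size': (29.7, 34.3), 'short_deg': 88.5, 'circ': (282.8, -320.6, 18.7)}
{'c': (407.0, -343.0), 'size': (31.7, 34.8), 'short_deg': -46.2, 'circ': (406.8, -342.9, 17.8)}
```

View pics/d.png

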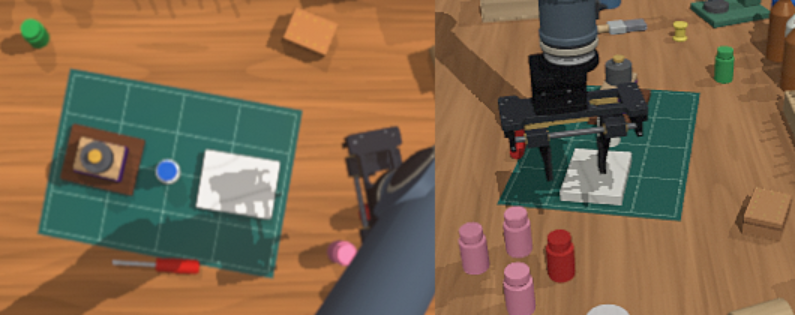

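Glue pot stands midway (crop 168,171) and the weight is on the plate (95,156). The red pot is at side crop (560,256), clear of the pinks.

```bash
python3 -m inch '[[-0.3,-0.5,0,0],[-0.33,-0.53,0,0],[0,0,-0.5,0],[0,0,-1,0],[0,0,0,0],[0,0,0,0],[0,0,0,0],[0,0,0,0]]'
python3 - <<'E'
from h import *
c=dict(np.load("t5.npz"))
C=cloud(c)[150:240,220:320].reshape(-1,3)*1000;print(C[:,2].max())
for lo,hi in((93,108),(110,122)):
    P=C[(C[:,2]>lo)&(C[:,2]<hi)];m=np.median(P,0);P=P[np.hypot(*(P-m)[:,:2].T)<35];print(len(P),np.round(m),np.round(np.percentile(P,[3,97],axis=0).mean(0)))
print(rect(c,(268,196),.016,lo=(12,90,60)))
C=cloud(c)[190:220,295:330].reshape(-1,3)*1000;P=C[(C[:,2]>60)&(C[:,2]<76)];print(np.round(np.median(P,0)),np.round(np.percentile(P,[3,97],axis=0).mean(0)))
E
```

```text
time: 25.03
position: [0.4082, -0.3443, 0.0879]
tool_rot: [3.139, 0.002, 1.739]
force: [0.1, 0.2, 0.2]
finger_gap: 0.748
finger_force: 0.0
1186.8387072284258
297 [505. 119. 102.] [506. 120. 101.]
63 [506. 119. 116.] [506. 120. 116.]
(array([512.1, 129.4,   1.4,  43.5,  44.7]), array([ 1.6, -1.8,  6.7, -1.8], dtype=float32))
[483.   7.  70.] [483.   7.  70.]
```

```bash
python3 -m inch '[[-0.02,0.03,-0.8,0],[0,0,-0.6,0],[0,0,-0.3,0],[0,0,0,0],[0,0,0,0],[0,0,0,0]]';python3 -m inch '[[0,0,0,0],[0,0,0,0],[0,0,0,0],[0,0,0,0],[0,0,0,0],[0,0,0,0],[0,0,0,0],[0,0,0,0],[0,0,0,0]]' 20 20
```

```text
time: 25.53
position: [0.4071, -0.3438, 0.0197]
tool_rot: [3.139, 0.002, 1.738]
force: [0.5, 0.2, 0.2]
finger_gap: 0.75
finger_force: 0.0
time: 26.28
position: [0.4063, -0.3429, 0.0184]
tool_rot: [3.141, 0.0, 1.738]
force: [-0.1, 0.7, 4.4]
finger_gap: 0.454
finger_force: 20.0
```

```bash
python3 -m inch '[[0,0,1,0],[0,0,1,0],[0.4,0.5,0,0.06],[0.8,1,0,0.07],[0.8,1,0,0.07],[0.8,1,0,0.07],[0.7,1,0,0.07],[0.3,0.7,0,0.06],[0,0,0,0],[0,0,0,0],[0,0,0,0]]'
```

```text
time: 27.2
position: [0.5352, -0.1638, 0.0977]
tool_rot: [-3.14, -0.0, 2.365]
force: [-0.7, -0.8, -0.4]
finger_gap: 0.452
finger_force: 20.0
```

```bash
python3 -m inch '[[0.6,0.8,0,0],[0,0,0,0],[0,0,-0.6,0],[0,0,-0.6,0],[0,0,0,0],[0,0,0,0],[0,0,0,0]]'
```

```text
time: 27.78
position: [0.5602, -0.1326, 0.051]
tool_rot: [3.141, 0.001, 2.364]
force: [-0.6, -0.3, -0.5]
finger_gap: 0.452
finger_force: 20.0
```

```bash
python3 -m inch '[[-0.02,0.02,-0.5,0],[0,0,-0.25,0],[0,0,-0.06,0],[0,0,0,0],[0,0,0,0],[0,0,0,0]]'; python3 -m inch '[[0,0,0,0],[0,0,0,0],[0,0,0,0]]'
```

```text
time: 28.28
position: [0.5597, -0.1306, 0.0184]
tool_rot: [3.141, 0.001, 2.366]
force: [0.3, -0.4, 1.6]
finger_gap: 0.453
finger_force: 20.0
time: 28.53
position: [0.5597, -0.1306, 0.0184]
tool_rot: [3.141, 0.001, 2.366]
force: [-0.3, -0.9, 4.4]
finger_gap: 0.455
finger_force: 20.0
```

Red pot is in contact with the table; release, rise, and move the arm aside so I can check.

```bash
python3 -m inch '[[0,0,0,0],[0,0,0,0],[0,0,0,0],[0,0,0,0],[0,0,0.5,0],[0,0,1,0],[0,0,1,0],[0,0,1,0],[0,0,1,0],[0,-0.6,0,0],[0,-1,0,0],[0,-1,0,0]]' 65; python3 -m inch '[[0,-1,0,0],[0,-1,0,0],[0,-1,0,0],[0,-1,0,0],[0,-0.5,0,0],[0,0,0,0],[0,0,0,0],[0,0,0,0]]'
python3 - <<'E'
from h import *
c=snap("top","t6.png");np.savez("t6.npz",**c);C=cloud(c)*1000
def d(u,v,lo,hi,r=18):
    P=C[v-r:v+r,u-r:u+r].reshape(-1,3);P=P[(P[:,2]>lo)&(P[:,2]<hi)];return np.round(np.percentile(P,[3,97],axis=0).mean(0))
S=np.array([461.2,-113.5]);t=np.radians(-10.5);e=np.array([[np.cos(t),np.sin(t)],[-np.sin(t),np.cos(t)]])
from scipy.ndimage import center_of_mass
hsv=cv2.cvtColor(c["pixels"],cv2.COLOR_RGB2HSV)
m=((hsv[...,0]<6)|(hsv[...,0]>174))&(hsv[...,1]>170)&(C[...,2]>60)&(C[...,2]<76);m[:150]=0;m[220:]=0;m[:,:300]=0
P=C[m];p=np.percentile(P,[3,97],axis=0).mean(0)[:2];print("red",p,len(P),"in slab frame",e@(p-S))
print("glue",d(312,204,60,76),"green",d(222,111,60,76))
s=snap("side","s6.png");im=np.hstack([c["pixels"][90:300,200:470],s["pixels"][110:320,200:440]]);cv2.imwrite('pics/e.png',cv2.resize(im,None,fx=1.5,fy=1.5)[:,:,::-1])
E
```

```text
time: 29.53
position: [0.5602, -0.2335, 0.1988]
tool_rot: [3.139, 0.001, 2.371]
force: [1.5, -0.4, -0.1]
finger_gap: 0.747
finger_force: 0.0
time: 30.2
position: [0.5596, -0.4127, 0.1971]
tool_rot: [3.14, -0.002, 2.367]
force: [-0.1, 1.6, -0.1]
finger_gap: 0.75
finger_force: 0.0
red [ 559.98390688 -130.10989762] 145 in slab frame [100.15667465   1.67017383]
glue [483.   7.  69.] green [730. 234.  68.]
```

View pics/e.png

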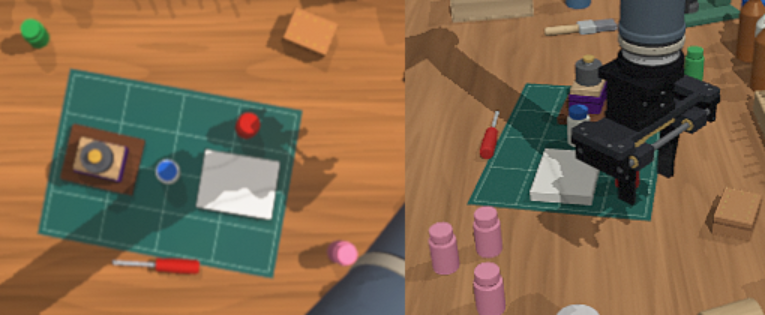

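The red pot (crop 247,124) stands behind the slab with a 30 mm gap, 1.7 mm off its middle line. The glue pot (167,171) and the stack are upright, and the green pot and tan box look untouched. Handing in.

```bash
python3 -c "
from workcell import *
print(finish_job())"
```

```text
the job is handed in; nothing more can be done
None
```

The job is handed in, with the result not reported back: the box, plate and weight are stacked within about 2 mm of the board's middle, the glue pot is about 3.5 mm from the midpoint, and the red pot is behind the slab with a 30 mm gap and 1.7 mm off its middle line.

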